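# Click the stop collar onto the indexed stand post

## Robot

A 6-joint arm with a two-finger parallel gripper is mounted at the origin on a cart in front of the work surface, level with it; the furniture and walls round the work are solid. World frame = base frame: x ahead of the robot, y to its left, z up, the work surface at z = 0. Lengths are in mm, angles in rad, forces in N, time in s.
With the tool pointing down it reaches from about 400 to 925 mm from the base axis. Payload 12.5 kg.
Tool frame: the origin (TCP) lies on the front face of the gripper's body, between the roots of the fingers; the fingertips stand 78 mm ahead of it and the grasp point (between the pads) lies 59 mm ahead of it (env.nose_length is the distance from the TCP to the fingertips, in mm); z points along the fingers, y is the line along which they close (so a half turn about z gives the same grasp; the last joint's range is limited). The gripper opens to 95 mm and grips with 3 to 60 N. Pads are 20 mm wide; open, the fingers measure 119 mm over their backs; the gripper's body (75 mm by 180 mm) begins 59 mm behind the grasp point.
Start: joints at [1.191, 0.491, 1.559, -0, 1.092, -0.106], TCP at [168.975, 601.735, 292.261] pointing down, gripper open.
Joint ranges: [-3.1, 3.1], [-0.84, 2.19], [0.05, 2.79], [-1.13, 4.28], [0.06, 2.93], [-2.69, 2.69]. Speed limits (rad/s): [2.22, 2.22, 2.79, 3.14, 3.14, 3.14].

## Interface

Orientations are given as [roll, pitch, yaw] about the fixed x, y, z axes, in that order (R = Rz(yaw) Ry(pitch) Rx(roll)).
In Python, from cell import env gives the robot as it stands.
- The arm moves only by the tool jog_arm, never from a script. Its argument "motion" is a list of rows, each a list of 7 numbers: the turn, a rotation vector about the tool's x, y, z in degrees, then the shift along the tool's x, y, z in mm, then the finger opening in mm, from 0 to 95.1. In form: [[wx, wy, wz, x, y, z, hand], ...]. A call has 1 to 10 rows; each row shifts and turns the commanded pose from where the row before left it, along the tool's axes as they then stand; what a row does not reach is not made up. A row lasts 1/8 s, in which the tool goes at most 62.5 mm and 10.7 degrees, less where a joint would pass 70% of its speed; a pose out of reach is approached as far as the arm can. A call is refused whole if a number of a shift passes 62.5 or a number of a turn 10.7, either way. A call with a gripper value outside its range is refused whole. The fingers move at their own pace and stop on an object; the grip force is fixed at half the most. Time passes only in rows, so rows that do not move let the fingers close. It gives the time, the measured TCP pose, the force, the opening and the grip force at its end, in the units of the state.
- env.state(): the state, without advancing time (a new reading comes with each control period).
- env.read_camera(name): name is "scene" or "top"; returns a dict with "color" (420x560x3 uint8, red, green, blue), "z_map" (420x560 float32, mm along the optical axis (not along the pixel's ray), 0 where there is no reading), "camera_matrix" (3x3 intrinsics, pixels), "world_to_cam" (4x4, takes a point from world to camera coordinates). Camera axes: x right, y up, looking along -z (the intrinsics and any distortion apply to the point x, -y, -z); pixel columns grow to the right and rows downward; lengths in mm; the calibration is good to about 2 mm. A picture is of the moment at which its call begins.
- env.job_done(): hands the job in; it is judged then, once.
Trained networks look in the newest picture that a camera, given by its name, has taken for a name from the list of things; names that differ only in an ending like _2 or _b are one class to them, and where a whole thing is asked for, a point or a joint stands for the part that bears it (a point fixed in the world has none). Each returns a list of dicts, best first, with "score" (0 to 1); they miss things now and then, are a little off and sometimes report something else, mostly with a low value. They report only what shows in the picture. A call takes as long as a camera call.
- env.recognise(camera, thing): "location" ([column, row] in pixels, amid what is visible of it).
The state is a dict: "t": time; "joints": joint angles; "qvel": joint speeds; "tau": joint torques, N m; "eef_pos": TCP position; "tcp_rot": TCP orientation; "ft_force": force on the tool from outside, world axes, zero at the start; "moment": the same for the moment, N m; "opening": opening from 0.0 (shut) to 1.0 (fully open); "grip_force": force on a finger pad.
Only numpy, scipy, OpenCV 4.12 (cv2) and the standard library are available. Lean on these libraries where they do the work, as an engineer would, in place of code of your own. Each camera call takes 0.05 s, during which the arm holds its last target. There are 200 camera calls.

## Task

Fit the orange stop collar on the upright steel post of the bench stand, the same way up as it stands now: slide it down gently over the two sprung balls until you feel them click into its inner groove. Leave it locked there, neither short of the click nor pushed on past it, let go, and do not disturb the bottle, the beaker or the dish.

Things in the scene. Friction and masses are not known exactly. Their poses are not given: they have to be found in the camera images.
- collar_center (a point): Loose orange stop collar, a sleeve standing upright on the bench: outer diameter 32, height 95, bore 18 right through, 70 to 140 g. The point is on its axis, half-way up (47.5 above its foot); z up. Grip its top 25 mm from above: the post comes up through it between the fingers and in the end stands 20 or less above its top. Grip rings mark the upper half
- collar: The same collar; origin at the centre of its foot, z up its axis (round: yaw does not matter). The foot of the bore has a lead-in cone 3.5 deep that widens to 25. 22 above the foot a V groove with 45 degree flanks, 7.7 wide and 3.9 deep, runs round the inside of the bore for the balls
- post_tip (a point): Top of the domed tip of the stand's fixed upright steel post, diameter 16, tip 200 above the bench; z up. Two brass balls of diameter 10 stand out of opposite sides of the post, 4.4 mm each, at one height. That height is set anew each time, 28 to 92 below the tip, and is not measured
- stand: The stand, fixed: round blue base of diameter 100, 17 high, dark boss of diameter 30 up to height 30 at the foot of the post; origin on the bench under the post's axis, z up. The collar should press on it with less than 25 N
- ball_left (a joint): One sprung ball: travel in m, 0 fully out, negative pushed in; about -0.003 under the plain bore, about -0.001 seated in the groove. Pushing the collar's foot over both balls takes 7 to 13 N (first bump), then about 15 mm of little drag, then the click: they snap into the groove and draw the collar down
- ball_right (a joint): The ball on the opposite side, same travel. Once both are in the groove, pushing the collar on meets a second resistance, 6 to 13 N; beyond it the collar comes off the balls again and runs on down the post. Let go short of that and the balls centre the collar on their height
- bottle_center (a point): Bystander: media bottle with a red cap, diameter 55, height 103; the point is 50 above its foot on its axis
- beaker_center (a point): Bystander: small clear beaker, diameter 56, height 68; the point is half-way up
- dish_center (a point): Bystander: petri dish, diameter 61, height 16; the point is half-way up

How it is judged:
By the outcome, as a careful person would: the job done as asked, in the order asked, and still so for the second after the job is handed in, with the robot touching nothing.
It also fails if it takes over 51 s, if anything falls off the work surface, if the arm or the gripper's body presses on something with over 40 N, if the wrist force passes 120 N, or if a joint passes its speed limit or range.

## Working session

There is one attempt and no reset: what is moved stays moved. The work goes in short steps, Python scripts to look and compute and a tool call to move; the robot and the scene stay as the last step left them, time stands still between calls to the robot, and variables do not carry over. Pictures are saved under pics/ and viewed, at most 10 in all, crops included, and the job is handed in when it is done.

Besides the shell and the picture viewer there is one more tool, called after ">>>" as name([rows], argument=value, ...), one row to a line, values as JSON. jog_arm: Moves the arm, as the interface text tells. Its arguments: {"type":"object","properties":{"motion":{"type":"array"}},"required":["motion"]}

```bash
mkdir -p pics; cat > h.py <<'E'
from cell import env
import numpy as np, cv2
def cloud(im):
    K=im["camera_matrix"];W=im["world_to_cam"];z=im["z_map"]
    v,u=np.mgrid[0:z.shape[0],0:z.shape[1]]
    P=np.stack([(u-K[0,2])/K[0,0]*z,-(v-K[1,2])/K[1,1]*z,-z,np.ones_like(z)],-1)
    return (P@np.linalg.inv(W).T)[...,:3]
E
python3 - <<'E'
from h import *
s=env.state();print(s)
ims=[]
for n in("scene","top"):
    im=env.read_camera(n);ims.append(im["color"]);X=cloud(im)
    print(n,np.linalg.inv(im["world_to_cam"])[:3,3],im["camera_matrix"][0,0])
    for t in("collar_center","collar","post_tip","stand","bottle_center","beaker_center","dish_center","ball_left","ball_right"):
        for r in env.recognise(n,t)[:2]:
            c,rw=map(int,r["location"]);print(n,t,round(r["score"],2),c,rw,X[rw,c].round(0))
    cv2.imwrite(f"pics/{n}1.png",im["color"][...,::-1])
E
```

```text
{'t': 0.0, 'joints': array([ 1.19140498e+00,  4.91590056e-01,  1.55944741e+00, -4.52414611e-07,
        1.09169093e+00, -1.05585479e-01]), 'qvel': array([ 0.00162552, -0.00023244, -0.00132437,  0.00010338, -0.00069251,
       -0.00225376]), 'tau': array([ 1.06915060e-03, -6.12653804e+01, -2.58179605e+01,  6.93018758e-02,
        4.82738251e-02, -6.45308046e-05]), 'eef_pos': array([168.911119  , 601.58418742, 291.64345105]), 'tcp_rot': array([-3.14046319e+00, -1.19296158e-04,  2.86778693e+00]), 'ft_force': array([-0.44349502, -0.43481885, -0.42492081]), 'moment': array([ 0.01344345, -0.01703867, -0.01748787]), 'grip_force': 0.0, 'opening': 0.9981203708383518}
scene [ 95.11718559 428.39025831 586.59274292] 427.0634811322289
scene collar_center 0.81 323 241 [ 450. -312.   60.]
scene collar 0.59 320 240 [ 456. -310.   62.]
scene collar 0.43 263 290 [ 492. -128.   31.]
scene post_tip 0.8 268 292 [ 484. -135.   24.]
scene stand 0.94 263 289 [ 495. -132.   29.]
scene bottle_center 0.66 232 239 [ 638. -219.   56.]
scene beaker_center 0.97 370 220 [ 400. -476.   48.]
scene dish_center 0.67 251 231 [ 661. -325.   15.]
top [ 449.48412099 -266.52663717 1059.96129255] 474.5096940042822
top collar_center 0.58 314 251 [ 466. -329.    0.]
top collar 0.72 317 252 [ 464. -333.   41.]
top post_tip 0.59 227 235 [ 494. -143.   69.]
top stand 0.82 230 233 [ 500. -147.   48.]
top bottle_center 0.66 275 156 [ 658. -240.  101.]
top beaker_center 0.85 394 283 [ 400. -506.   -1.]
top dish_center 0.76 327 166 [ 656. -355.   13.]
top ball_right 0.32 227 235 [ 494. -143.   69.]
```

View pics/scene1.png

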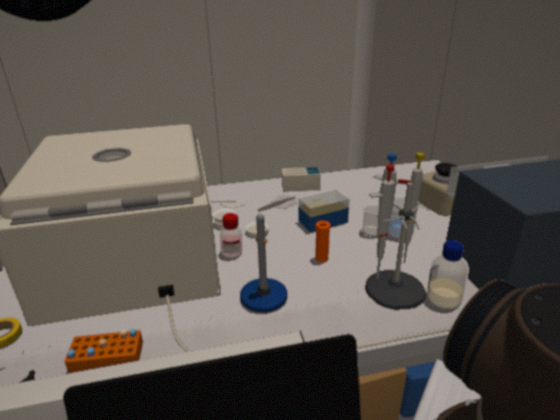

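View pics/top1.png

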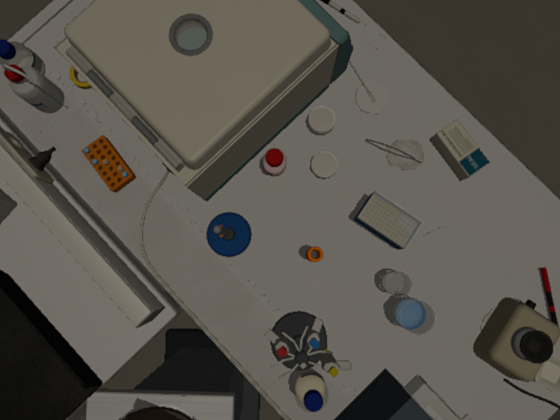

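```bash
python3 - <<'E'
from h import *
for n in("scene","top"):
    im=env.read_camera(n);X=cloud(im).reshape(-1,3);C=im["color"].reshape(-1,3)
    hsv=cv2.cvtColor(im["color"],cv2.COLOR_RGB2HSV).reshape(-1,3)
    def circ(P,r=None):
        if len(P)<5: return len(P),None
        # fixed-radius fit of side points
        from scipy.optimize import least_squares
        f=lambda p:np.hypot(P[:,0]-p[0],P[:,1]-p[1])-r
        m=P[:,:2].mean(0);cam=np.linalg.inv(im["world_to_cam"])[:2,3];d=(m-cam)/np.linalg.norm(m-cam)
        s=least_squares(f,m+d*r*.7,loss="soft_l1");return len(P),s.x.round(1),np.median(abs(s.fun)).round(2)
    near=lambda c,R,z0,z1:X[(np.hypot(X[:,0]-c[0],X[:,1]-c[1])<R)&(X[:,2]>z0)&(X[:,2]<z1)]
    P=near((460,-325),35,10,90);print(n,"collar side",circ(P,16))
    P=near((460,-325),35,88,105);print("collar top",len(P),(P.min(0)+P.max(0))/2 if len(P) else 0,P[:,2].mean())
    P=near((495,-140),35,50,192);print("post side",circ(P,8),P[:,2].min(),P[:,2].max())
    P=near((495,-140),35,190,210);print("post top",len(P),P.mean(0) if len(P) else 0)
    for a,b in((30,60),(60,80),(80,100),(100,120),(120,140),(140,160),(160,180),(180,210)):
        P=near((495,-140),40,a,b);print(a,len(P),P.mean(0).round(1) if len(P) else 0)
    P=near((495,-140),70,11,22);print("base",len(P),(P.min(0)+P.max(0))/2)
E
```

```text
scene collar side (417, array([ 458.3, -325.7]), np.float64(0.71))
collar top 98 [ 457.25441718 -325.1796119    92.41866331] 92.75368604850173
post side (508, array([ 498.4, -139.2]), np.float64(0.58)) 50.19839111148235 191.97751481154972
post top 51 [ 495.96232261 -135.45009867  195.52813644]
30 102 [ 495.2 -134.    43.4]
60 63 [ 494.7 -134.    70.2]
80 64 [ 494.6 -134.4   89.3]
100 73 [ 495.3 -133.7  110. ]
120 64 [ 494.7 -133.9  130.1]
140 92 [ 494.9 -134.5  148.9]
160 74 [ 494.7 -133.8  170.4]
180 89 [ 495.5 -134.9  191.2]
base 1050 [ 497.09032494 -137.64106349   16.46808939]
top collar side (46, array([ 463.7, -319.2]), np.float64(2.21))
collar top 143 [ 459.9175     -324.92952714   93.27334837] 94.01222696361747
post side (94, array([ 500.2, -138.4]), np.float64(0.16)) 52.79105558266792 191.10700616919792
post top 56 [ 499.88844478 -139.25008462  196.73590389]
30 35 [ 500.7 -143.5   37. ]
60 8 [ 498.4 -143.6   69.3]
80 10 [ 498.7 -144.7   91.1]
100 10 [ 497.3 -144.3  110.3]
120 10 [ 498.5 -144.   131.5]
140 30 [ 498.2 -141.7  147.7]
160 9 [ 498.4 -145.   170.1]
180 67 [ 499.5 -140.   194.9]
base 1347 [ 499.59066589 -138.48203642   16.42994258]
```

The post (scene about 262,215–290) stands on the blue base, and the collar is at scene (322,241) / top (315,254). A big incubator is on the near-left side of the post, and a clamp stand is at top (300,340). The measurements from the two cameras agree. Next I'll check obstacle heights for the path.

```bash
python3 - <<'E'
from h import *
A=[]
for n in("scene","top"):
    im=env.read_camera(n);X=cloud(im);A.append(X[im["z_map"]>0])
X=np.vstack(A);X=X[(X[:,2]<600)]
xs=range(100,900,50);ys=range(600,-601,-50)
print("y\\x",*xs)
for y in ys:
    r=[]
    for x in xs:
        P=X[(X[:,0]>=x)&(X[:,0]<x+50)&(X[:,1]>=y)&(X[:,1]<y+50)]
        r.append(f"{np.percentile(P[:,2],97):4.0f}" if len(P)>3 else "   .")
    print(f"{y:5d}",*r)
for c,m in(((499,-139),"post"),((459.5,-325),"collar")):
    d=np.hypot(X[:,0]-c[0],X[:,1]-c[1]);P=X[(X[:,2]>100)&(d>30)&(d<200)];dd=np.hypot(*(P[:,:2]-c).T)
    a=np.degrees(np.arctan2(P[:,1]-c[1],P[:,0]-c[0]))
    for k in range(-180,180,30):
        q=(a>=k)&(a<k+30)
        if q.sum()>3: print(m,k,np.percentile(dd[q],2).round(),P[q][:,2].max().round())
im=env.read_camera("scene");u=im["color"][195:310,225:300,::-1];cv2.imwrite("pics/c.png",cv2.resize(u,None,fx=5,fy=5,interpolation=cv2.INTER_CUBIC))
E
```

```text
y\x 100 150 200 250 300 350 400 450 500 550 600 650 700 750 800 850
  600    .    .    .    .    .    .    .    .    .    .    .    .    .    . -564    .
  550    .    .    .    .    .    .    .    .    .    .    .    . -563 -559    .    .
  500    .    .    .    .    .    .    .    .    .    .    . -563 -566    .    .    .
  450    .    .    .    .    .    .    .    .    .    . -569 -564    .    .    .    .
  400    .    .    .    .    .    .    .    .    . -564 -564    .    .    2    3    3
  350  584  585    .   19   20   20    3    3   43   44    3    .   63    4    4   94
  300   21   21   21   21   21   77  212    3    5  106  106  104   61  125  162  128
  250   21   21   21   21   76  220  222    3  105  106  106   69    4  164  176    3
  200   21   21   21   74  218  222    4  106  107  105    3   57    3  193   19   21
  150   20   21   74  216  222    3  105  106  106    3   35   39   28    2  227   20
  100    3  120  214  222    3  106  106  106    3   28   37   36   28  244  271  272
   50   10  136  222    3  105  106  106    8    8    3   38    3  244  271  272  272

[... 631 characters left out ...]
2    2   93   95    2    2   16   18   33  226  270  271
 -400  215   90    2  242    2    2    2    2    2    2   17   18   32   33  225  227
 -450  216  214    2    1    2    2    2    2   75   75    2    2    4    2    4    5
 -500  217  217  215    2   80   66   65   74   76   76    2    5    8    3    4    3
 -550  217  217  208    2   86   87   67   74   76   74    2    8    4    2    2    2
 -600  217  209  146    2   88   85    2    2    2    2    3    8   57    2    2    2
post -150 197.0 241.0
post -60 169.0 109.0
post -30 129.0 274.0
post 0 95.0 274.0
post 30 91.0 271.0
collar -180 120.0 294.0
collar 0 197.0 109.0
collar 60 183.0 202.0
collar 120 154.0 242.0
collar 150 122.0 295.0
```

View pics/c.png

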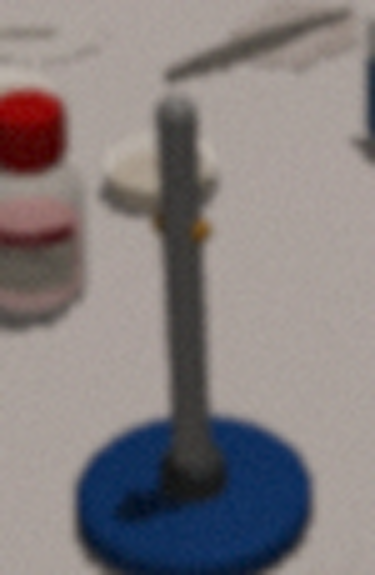

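The crop shows brass balls either side of the post at crop row about 227 (scene row about 240), with the tip at about row 214. Next: the ball height, and the clutter near the collar.

```bash
python3 - <<'E'
from h import *
A=[]
for n in("scene","top"):
    im=env.read_camera(n);X=cloud(im);A.append(X[im["z_map"]>0])
    W=im["world_to_cam"];K=im["camera_matrix"]
    if n=="scene":
        for z in range(200,130,-5):
            p=W@[497.5,-137.5,z,1];print(z,(K[1,2]-K[1,1]*p[1]/-p[2]).round(1),end="; ")
        print()
    P=A[-1];q=P[(P[:,0]>240)&(P[:,0]<400)&(P[:,1]<-180)&(P[:,1]>-420)&(P[:,2]>110)&(P[:,2]<400)]
    for z in range(110,320,30):
        r=q[(q[:,2]>=z)&(q[:,2]<z+30)]
        if len(r): print(n,z,len(r),"x",np.percentile(r[:,0],[0,50,98,100]).round(),"y",np.percentile(r[:,1],[0,50,98,100]).round())
E
```

```text
200 214.6; 195 216.9; 190 219.3; 185 221.6; 180 223.9; 175 226.2; 170 228.4; 165 230.7; 160 232.9; 155 235.2; 150 237.4; 145 239.6; 140 241.8; 135 244.0; 
scene 110 264 x [264. 275. 309. 310.] y [-345. -295. -255. -254.]
scene 140 246 x [263. 293. 309. 312.] y [-347. -262. -252. -250.]
scene 170 556 x [241. 277. 309. 315.] y [-350. -285. -249. -244.]
scene 200 402 x [262. 291. 310. 313.] y [-351. -272. -250. -249.]
scene 230 669 x [262. 297. 342. 350.] y [-377. -297. -238. -233.]
scene 260 244 x [264. 299. 321. 327.] y [-356. -309. -254. -252.]
scene 290 87 x [265. 301. 322. 323.] y [-351. -311. -255. -255.]
top 110 23 x [276. 282. 325. 325.] y [-349. -338. -261. -261.]
top 140 46 x [273. 284. 328. 330.] y [-353. -333. -255. -254.]
top 170 513 x [240. 281. 327. 331.] y [-354. -294. -252. -245.]
top 200 117 x [274. 284. 329. 330.] y [-356. -306. -259. -256.]
top 230 676 x [267. 310. 347. 351.] y [-378. -319. -238. -233.]
top 260 186 x [267. 306. 327. 330.] y [-356. -315. -254. -252.]
top 290 200 x [266. 305. 324. 325.] y [-351. -313. -256. -255.]
```

>>> jog_arm([
  [0,0,0,0,0,-50,95],
  [0,0,0,0,0,-50,95],
  [0,0,0,-48.5,-18,0,95],
  [0,0,0,-48.5,-18,0,95],
  [0,0,0,-48.5,-18,0,95],
  [0,0,0,-48.5,-18,0,95],
  [0,0,0,-48.5,-18,0,95],
  [0,0,0,-48.5,-18,0,95],
])

```text
t: 2.35
eef_pos: [421.1, 417.9, 392.4]
tcp_rot: [3.141, 0.0, 2.868]
ft_force: [0.2, 0.3, -1.0]
opening: 0.997
grip_force: 0.0
```

>>> jog_arm([
  [0,0,0,-31.7,-39.3,0,95],
  [0,0,0,-31.7,-39.3,0,95],
  [0,0,0,-31.7,-39.3,0,95],
  [0,0,0,-31.7,-39.3,0,95],
  [0,0,0,-31.7,-39.3,0,95],
  [0,0,0,-31.7,-39.3,0,95],
  [0,0,0,-31.7,-39.3,0,95],
  [0,0,0,-31.7,-39.3,0,95],
  [0,0,0,-31.7,-39.3,0,95],
])

```text
t: 3.48
eef_pos: [599.4, -0.2, 392.3]
tcp_rot: [3.141, 0.0, 2.868]
ft_force: [0.3, 0.9, -0.1]
opening: 0.995
grip_force: 0.0
```

>>> jog_arm([
  [0,0,0,6.7,-50.1,0,95],
  [0,0,0,6.7,-50.1,0,95],
  [0,0,0,6.7,-50.1,0,95],
  [0,0,0,6.7,-50.1,0,95],
  [0,0,0,6.7,-50.1,0,95],
  [0,0,0,6.7,-50.1,0,95],
  [0,0,0,6.7,-50.1,0,95],
  [0,0,10,0,0,0,95],
  [0,0,10,0,0,0,95],
  [0,0,10,0,0,0,95],
])

```text
t: 4.72
eef_pos: [458.8, -323.8, 392.2]
tcp_rot: [3.141, -0.0, 2.338]
ft_force: [0.0, 0.2, 0.4]
opening: 0.999
grip_force: 0.0
```

>>> jog_arm([
  [0,0,10.7,0,0,0,95],
  [0,0,10.7,0,0,0,95],
  [0,0,10.7,0,0,0,95],
  [0,0,10.7,0,0,0,95],
  [0,0,10.7,0,0,0,95],
  [0,0,10.7,0,0,0,95],
  [0,0,10.7,0,0,0,95],
  [0,0,10.7,0,0,0,95],
  [0,0,10.7,0,0,0,95],
  [0,0,10.7,0,0,0,95],
])

```text
t: 5.98
eef_pos: [458.9, -323.5, 392.2]
tcp_rot: [-3.142, -0.0, 0.471]
ft_force: [0.7, -0.4, 0.1]
opening: 1.0
grip_force: 0.0
```

>>> jog_arm([
  [0,0,0,0,1.5,50,95],
  [0,0,0,0,0,50,95],
  [0,0,0,0,0,50,95],
  [0,0,0,0,0,40,95],
  [0,0,0,0,0,30,95],
  [0,0,0,0,0,15,95],
  [0,0,0,0,0,9,95],
  [0,0,0,0,0,0,60],
])

```text
t: 6.98
eef_pos: [459.8, -325.0, 148.4]
tcp_rot: [3.141, -0.0, 0.477]
ft_force: [-0.8, 0.2, 0.3]
opening: 0.94
grip_force: 0.0
```

>>> jog_arm([
  [0,0,0,0,0,0,40],
  [0,0,0,0,0,0,36],
  [0,0,0,0,0,0,32],
  [0,0,0,0,0,0,28],
  [0,0,0,0,0,0,20],
  [0,0,0,0,0,0,20],
  [0,0,0,0,0,0,20],
])

```text
t: 7.85
eef_pos: [459.7, -324.8, 148.2]
tcp_rot: [-3.141, -0.0, 0.477]
ft_force: [-0.5, 0.2, 0.6]
opening: 0.326
grip_force: 30.0
```

>>> jog_arm([
  [0,0,0,0,0,-20,20],
  [0,0,0,0,0,-50,20],
  [0,0,0,0,0,-50,20],
  [0,0,0,0,0,-50,20],
  [0,0,0,0,0,-50,20],
  [0,0,0,20,-24.5,0,20],
  [0,0,0,20,-24.5,0,20],
  [0,0,0,20,-24.5,0,20],
  [0,0,0,20,-24.5,0,20],
  [0,0,0,0,0,0,20],
])

```text
t: 9.1
eef_pos: [485.9, -199.5, 368.2]
tcp_rot: [-3.141, -0.0, 0.479]
ft_force: [-0.1, -0.9, -1.5]
opening: 0.323
grip_force: 30.0
```

>>> jog_arm([
  [0,0,0,20,-24.5,0,20],
  [0,0,0,20.9,-24.3,0,20],
  [0,0,0,0,0,0,20],
  [0,0,0,0,0,0,20],
])

```text
t: 9.6
eef_pos: [499.7, -139.7, 368.1]
tcp_rot: [3.142, 0.0, 0.477]
ft_force: [-0.1, -0.4, -1.7]
opening: 0.33
grip_force: 30.0
```

```bash
python3 - <<'E'
from h import *
from scipy.optimize import least_squares
print(env.state()["eef_pos"],env.state()["ft_force"])
im=env.read_camera("scene");X=cloud(im).reshape(-1,3);hsv=cv2.cvtColor(im["color"],cv2.COLOR_RGB2HSV).reshape(-1,3)
near=lambda c,R,z0,z1,:(np.hypot(X[:,0]-c[0],X[:,1]-c[1])<R)&(X[:,2]>z0)&(X[:,2]<z1)
def fit(P,r):
    cam=np.linalg.inv(im["world_to_cam"])[:2,3];m=P[:,:2].mean(0);d=(m-cam)/np.linalg.norm(m-cam)
    return len(P),least_squares(lambda p:np.hypot(*(P[:,:2]-p).T)-r,m+d*r*.7,loss="soft_l1").x.round(1)
for a,b in((215,250),(250,285)):
    P=X[near((499,-139),45,a,b)&(hsv[:,1]>150)&((hsv[:,0]<20))];print("collar",fit(P,16) if len(P)>5 else len(P),P[:,2].min() if len(P) else 0)
P=X[near((499,-139),30,155,190)];print("post hi",fit(P,8)); 
P=X[near((499,-139),30,50,190)];print("post",fit(P,8))
cv2.imwrite("pics/s2.png",cv2.resize(im["color"][100:320,150:400,::-1],None,fx=2.5,fy=2.5))
cv2.imwrite("pics/t2.png",cv2.resize(env.read_camera("top")["color"][120:320,100:400,::-1],None,fx=2,fy=2))
E
```

```text
[ 499.68168902 -139.69542301  368.1067321 ] [-0.08573269 -0.43432167 -1.6905795 ]
collar (205, array([ 498.3, -141. ])) 222.38567457868243
collar (282, array([ 498.4, -141. ])) 250.09706121471106
post hi (127, array([ 498.6, -139.1]))
post (495, array([ 498.4, -139.1]))
```

View pics/s2.png

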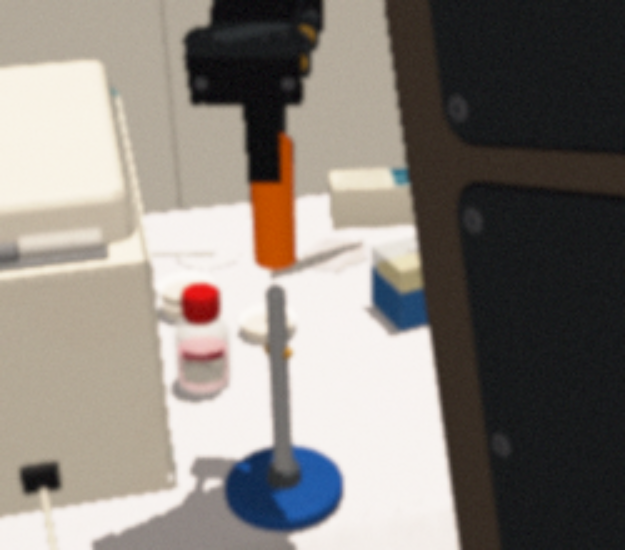

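The collar hangs upright in the grip with its foot (crop 275,265) just above the post tip (276,290), about 1.9 mm off in y. I'll correct that and lower it.

>>> jog_arm([
  [0,0,0,0.8,-1.6,0,20],
  [0,0,0,0,0,10,20],
  [0,0,0,0,0,5,20],
  [0,0,0,0,0,3,20],
  [0,0,0,0,0,3,20],
  [0,0,0,0,0,3,20],
  [0,0,0,0,0,3,20],
  [0,0,0,0,0,0,20],
])

```text
t: 10.7
eef_pos: [499.7, -137.2, 341.0]
tcp_rot: [-3.141, 0.0, 0.477]
ft_force: [0.3, -0.1, -0.5]
opening: 0.325
grip_force: 30.0
```

>>> jog_arm([
  [0,0,0,0,0,4,20],
  [0,0,0,0,0,4,20],
  [0,0,0,0,0,4,20],
  [0,0,0,0,0,4,20],
  [0,0,0,0,0,4,20],
  [0,0,0,0,0,4,20],
  [0,0,0,0,0,4,20],
  [0,0,0,0,0,0,20],
])

```text
t: 11.7
eef_pos: [499.7, -137.2, 312.9]
tcp_rot: [-3.141, 0.0, 0.477]
ft_force: [-0.4, -0.1, -1.5]
opening: 0.324
grip_force: 30.0
```

>>> jog_arm([
  [0,0,0,0,0,3,20],
  [0,0,0,0,0,3,20],
  [0,0,0,0,0,2,20],
  [0,0,0,0,0,2,20],
  [0,0,0,0,0,0,20],
])

```text
t: 12.32
eef_pos: [499.7, -137.2, 303.1]
tcp_rot: [-3.141, 0.0, 0.477]
ft_force: [-0.0, 0.6, -1.3]
opening: 0.329
grip_force: 30.0
```

>>> jog_arm([
  [0,0,0,0,0,1,20],
  [0,0,0,0,0,1,20],
])

```text
t: 12.58
eef_pos: [499.7, -137.2, 301.2]
tcp_rot: [-3.142, -0.0, 0.477]
ft_force: [-0.3, 0.6, -1.6]
opening: 0.328
grip_force: 30.0
```

>>> jog_arm([
  [0,0,0,0,0,1,20],
  [0,0,0,0,0,1,20],
])

```text
t: 12.82
eef_pos: [499.7, -137.2, 299.1]
tcp_rot: [-3.142, -0.0, 0.477]
ft_force: [0.1, -1.1, -1.0]
opening: 0.33
grip_force: 30.0
```

>>> jog_arm([
  [0,0,0,0,0,1,20],
  [0,0,0,0,0,1,20],
])

```text
t: 13.08
eef_pos: [499.7, -137.2, 297.2]
tcp_rot: [-3.142, -0.0, 0.477]
ft_force: [-0.0, 0.4, -1.4]
opening: 0.322
grip_force: 30.0
```

>>> jog_arm([
  [0,0,0,0,0,1,20],
  [0,0,0,0,0,1,20],
])

```text
t: 13.32
eef_pos: [499.7, -137.2, 295.2]
tcp_rot: [-3.142, -0.0, 0.477]
ft_force: [0.4, 0.1, -1.1]
opening: 0.328
grip_force: 30.0
```

>>> jog_arm([
  [0,0,0,0,0,1,20],
])

```text
t: 13.45
eef_pos: [499.7, -137.2, 294.2]
tcp_rot: [-3.142, -0.0, 0.477]
ft_force: [-0.1, 0.3, -1.0]
opening: 0.325
grip_force: 30.0
```

>>> jog_arm([
  [0,0,0,0,0,1,20],
])

```text
t: 13.58
eef_pos: [499.7, -137.2, 293.1]
tcp_rot: [-3.142, -0.0, 0.477]
ft_force: [0.4, -0.3, -2.4]
opening: 0.325
grip_force: 30.0
```

>>> jog_arm([
  [0,0,0,0,0,1,20],
])

```text
t: 13.7
eef_pos: [499.7, -137.2, 292.1]
tcp_rot: [-3.142, -0.0, 0.477]
ft_force: [0.4, 0.5, -1.9]
opening: 0.326
grip_force: 30.0
```

>>> jog_arm([
  [0,0,0,0,0,1,20],
])

```text
t: 13.82
eef_pos: [499.8, -137.2, 291.4]
tcp_rot: [3.141, -0.0, 0.477]
ft_force: [-1.7, 1.0, 6.5]
opening: 0.327
grip_force: 30.0
```

>>> jog_arm([
  [0,0,0,0,0,1,20],
])

```text
t: 13.95
eef_pos: [500.1, -137.2, 291.1]
tcp_rot: [3.14, -0.001, 0.477]
ft_force: [-1.3, 1.4, 14.9]
opening: 0.33
grip_force: 30.0
```

>>> jog_arm([
  [0,0,0,0,0,1,20],
])

```text
t: 14.08
eef_pos: [500.3, -137.3, 290.8]
tcp_rot: [3.139, -0.002, 0.477]
ft_force: [-0.7, 2.0, 17.8]
opening: 0.328
grip_force: 30.0
```

>>> jog_arm([
  [0,0,0,0,0,0,20],
])

```text
t: 14.2
eef_pos: [500.2, -137.3, 290.6]
tcp_rot: [3.139, -0.002, 0.477]
ft_force: [-0.8, 0.6, 12.0]
opening: 0.326
grip_force: 30.0
```

>>> jog_arm([
  [0,0,0,0,0,0.5,20],
])

```text
t: 14.32
eef_pos: [500.4, -137.4, 290.4]
tcp_rot: [3.139, -0.002, 0.477]
ft_force: [-0.9, 1.3, 15.6]
opening: 0.327
grip_force: 30.0
```

>>> jog_arm([
  [0,0,0,0,0,0.7,20],
])

```text
t: 14.45
eef_pos: [500.5, -137.4, 290.1]
tcp_rot: [3.138, -0.003, 0.477]
ft_force: [-1.4, 0.6, 18.2]
opening: 0.327
grip_force: 30.0
```

>>> jog_arm([
  [0,0,0,0,0,0.7,20],
])

```text
t: 14.58
eef_pos: [500.3, -137.4, 289.0]
tcp_rot: [3.139, -0.002, 0.477]
ft_force: [-1.6, 0.8, 10.8]
opening: 0.331
grip_force: 30.0
```

>>> jog_arm([
  [0,0,0,0,0,0,20],
])

```text
t: 14.7
eef_pos: [500.1, -137.4, 288.3]
tcp_rot: [3.14, -0.001, 0.477]
ft_force: [-0.5, -0.7, 5.4]
opening: 0.329
grip_force: 30.0
```

>>> jog_arm([
  [0,0,0,0,0,1,20],
])

```text
t: 14.82
eef_pos: [500.3, -137.5, 287.6]
tcp_rot: [3.139, -0.002, 0.477]
ft_force: [-0.5, 0.3, 10.6]
opening: 0.327
grip_force: 30.0
```

>>> jog_arm([
  [0,0,0,0,0,1,20],
  [0,0,0,0,0,0,20],
])

```text
t: 15.08
eef_pos: [499.9, -137.4, 285.8]
tcp_rot: [3.14, -0.001, 0.477]
ft_force: [0.2, -2.6, 3.5]
opening: 0.328
grip_force: 30.0
```

```bash
python3 - <<'E'
from h import *
im=env.read_camera("scene");print(env.state()["eef_pos"])
X=cloud(im).reshape(-1,3);hsv=cv2.cvtColor(im["color"],cv2.COLOR_RGB2HSV).reshape(-1,3)
P=X[(np.hypot(X[:,0]-499,X[:,1]+139)<45)&(hsv[:,1]>150)&(hsv[:,0]<20)&(X[:,2]>100)];print(len(P),np.percentile(P[:,2],[0,1,3,97,100]))
cv2.imwrite("pics/s3.png",cv2.resize(im["color"][140:290,200:330,::-1],None,fx=4,fy=4,interpolation=cv2.INTER_CUBIC))
E
```

```text
[ 499.93451375 -137.44005529  285.70560686]
565 [140.20663073 141.81349045 144.11426437 301.66520106 322.85128097]
```

View pics/s3.png

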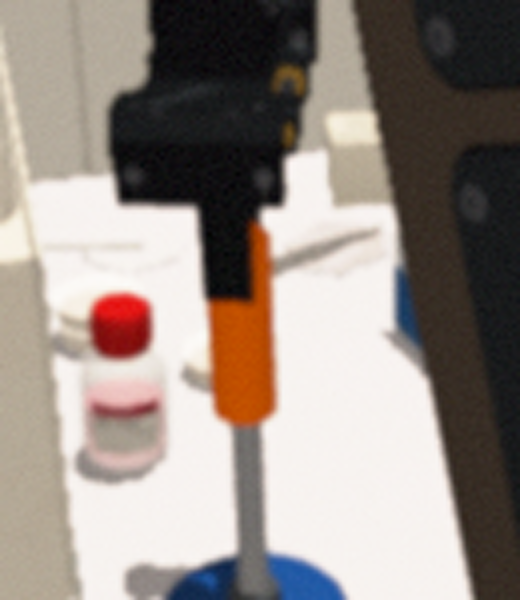

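The collar is upright on the post with its foot at about (245,415) in the crop. The balls are covered and the collar hasn't slipped in the grip. I expect the click near TCP z 268.

>>> jog_arm([
  [0,0,0,0,0,1,20],
  [0,0,0,0,0,1,20],
])

```text
t: 15.38
eef_pos: [499.9, -137.3, 283.4]
tcp_rot: [3.141, -0.0, 0.477]
ft_force: [-0.2, -0.8, 5.4]
opening: 0.329
grip_force: 30.0
```

>>> jog_arm([
  [0,0,0,0,0,1,20],
  [0,0,0,0,0,1,20],
])

```text
t: 15.62
eef_pos: [499.8, -137.2, 281.2]
tcp_rot: [3.142, -0.0, 0.477]
ft_force: [1.2, -0.9, 3.6]
opening: 0.326
grip_force: 30.0
```

>>> jog_arm([
  [0,0,0,0,0,1,20],
  [0,0,0,0,0,1,20],
])

```text
t: 15.88
eef_pos: [499.7, -137.2, 279.2]
tcp_rot: [-3.142, -0.0, 0.477]
ft_force: [0.6, -2.0, 3.2]
opening: 0.326
grip_force: 30.0
```

>>> jog_arm([
  [0,0,0,0,0,1,20],
  [0,0,0,0,0,1,20],
])

```text
t: 16.12
eef_pos: [499.7, -137.2, 277.2]
tcp_rot: [-3.142, -0.0, 0.477]
ft_force: [0.6, -2.5, 4.9]
opening: 0.329
grip_force: 30.0
```

>>> jog_arm([
  [0,0,0,0,0,1,20],
  [0,0,0,0,0,1,20],
])

```text
t: 16.38
eef_pos: [499.7, -137.2, 275.2]
tcp_rot: [-3.142, -0.0, 0.477]
ft_force: [-0.9, -3.0, 3.6]
opening: 0.328
grip_force: 30.0
```

>>> jog_arm([
  [0,0,0,0,0,1,20],
])

```text
t: 16.5
eef_pos: [499.7, -137.2, 274.3]
tcp_rot: [-3.142, -0.0, 0.477]
ft_force: [0.4, -1.3, 3.9]
opening: 0.328
grip_force: 30.0
```

>>> jog_arm([
  [0,0,0,0,0,1,20],
])

```text
t: 16.62
eef_pos: [499.7, -137.2, 273.2]
tcp_rot: [-3.142, -0.0, 0.477]
ft_force: [0.8, -2.4, 3.9]
opening: 0.329
grip_force: 30.0
```

>>> jog_arm([
  [0,0,0,0,0,1,20],
])

```text
t: 16.75
eef_pos: [499.7, -137.2, 272.2]
tcp_rot: [-3.141, 0.0, 0.477]
ft_force: [0.2, -1.4, 3.9]
opening: 0.329
grip_force: 30.0
```

>>> jog_arm([
  [0,0,0,0,0,0.6,20],
])

```text
t: 16.88
eef_pos: [499.6, -137.1, 271.4]
tcp_rot: [-3.141, 0.0, 0.477]
ft_force: [-0.1, -2.0, 0.9]
opening: 0.33
grip_force: 30.0
```

>>> jog_arm([
  [0,0,0,0,0,0.6,20],
])

```text
t: 17.0
eef_pos: [499.6, -137.1, 270.8]
tcp_rot: [-3.141, 0.0, 0.477]
ft_force: [0.8, -1.6, -1.1]
opening: 0.326
grip_force: 30.0
```

Force is falling and pulling downwards, so it's entering the groove.

>>> jog_arm([
  [0,0,0,0,0,0.6,20],
])

```text
t: 17.12
eef_pos: [499.6, -137.1, 270.2]
tcp_rot: [-3.141, 0.0, 0.477]
ft_force: [1.1, -2.1, -0.2]
opening: 0.329
grip_force: 30.0
```

>>> jog_arm([
  [0,0,0,0,0,0.6,20],
])

```text
t: 17.25
eef_pos: [499.6, -137.1, 269.7]
tcp_rot: [-3.141, 0.0, 0.477]
ft_force: [0.2, -0.8, -1.9]
opening: 0.328
grip_force: 30.0
```

>>> jog_arm([
  [0,0,0,0,0,0.5,20],
])

```text
t: 17.38
eef_pos: [499.6, -137.1, 269.1]
tcp_rot: [-3.141, 0.0, 0.477]
ft_force: [0.1, -0.6, -4.0]
opening: 0.324
grip_force: 30.0
```

>>> jog_arm([
  [0,0,0,0,0,0.5,20],
])

```text
t: 17.5
eef_pos: [499.6, -137.1, 268.6]
tcp_rot: [-3.141, 0.0, 0.477]
ft_force: [0.7, -0.5, -4.9]
opening: 0.327
grip_force: 30.0
```

>>> jog_arm([
  [0,0,0,0,0,0.5,20],
])

```text
t: 17.62
eef_pos: [499.6, -137.1, 268.2]
tcp_rot: [-3.141, 0.0, 0.477]
ft_force: [-0.2, -0.9, -2.1]
opening: 0.326
grip_force: 30.0
```

>>> jog_arm([
  [0,0,0,0,0,0.5,20],
])

```text
t: 17.75
eef_pos: [499.8, -137.1, 268.1]
tcp_rot: [-3.142, -0.0, 0.477]
ft_force: [-0.5, 0.6, 0.4]
opening: 0.325
grip_force: 30.0
```

>>> jog_arm([
  [0,0,0,0,0,0.5,20],
])

```text
t: 17.88
eef_pos: [499.9, -137.1, 267.9]
tcp_rot: [3.141, -0.001, 0.477]
ft_force: [-0.2, 1.0, 6.2]
opening: 0.325
grip_force: 30.0
```

>>> jog_arm([
  [0,0,0,0,0,0,20],
])

```text
t: 18.0
eef_pos: [499.8, -137.1, 267.9]
tcp_rot: [3.141, -0.001, 0.477]
ft_force: [-0.9, 0.7, 4.3]
opening: 0.332
grip_force: 30.0
```

The second resistance is starting, so it's seated. I'll back off slightly and release.

>>> jog_arm([
  [0,0,0,0,0,-0.6,20],
  [0,0,0,0,0,0,20],
  [0,0,0,0,0,0,36],
  [0,0,0,0,0,0,45],
  [0,0,0,0,0,0,60],
  [0,0,0,0,0,0,60],
  [0,0,0,0,0,0,60],
])

```text
t: 18.88
eef_pos: [499.7, -137.2, 268.0]
tcp_rot: [-3.141, -0.0, 0.477]
ft_force: [-0.5, -0.0, -0.3]
opening: 0.627
grip_force: 0.0
```

>>> jog_arm([
  [0,0,0,0,0,-10,60],
  [0,0,0,0,0,-20,60],
  [0,0,0,0,0,-40,60],
  [0,0,0,0,0,-40,60],
  [0,0,0,0,0,-20,60],
  [0,0,0,0,0,0,60],
  [0,0,0,0,0,0,60],
])

```text
t: 19.75
eef_pos: [499.4, -137.1, 397.3]
tcp_rot: [-3.141, 0.001, 0.477]
ft_force: [0.1, 0.5, 0.1]
opening: 0.632
grip_force: 0.0
```

```bash
python3 - <<'E'
from h import *
im=env.read_camera("scene");print(env.state()["eef_pos"],env.state()["ft_force"])
X=cloud(im).reshape(-1,3);hsv=cv2.cvtColor(im["color"],cv2.COLOR_RGB2HSV).reshape(-1,3)
P=X[(np.hypot(X[:,0]-499,X[:,1]+139)<45)&(hsv[:,1]>150)&(hsv[:,0]<20)&(X[:,2]>100)&(X[:,2]<260)];print(len(P),np.percentile(P[:,2],[0,1,3,97,100]))
cv2.imwrite("pics/s4.png",cv2.resize(im["color"][140:310,200:400,::-1],None,fx=3.5,fy=3.5,interpolation=cv2.INTER_CUBIC))
E
```

```text
[ 499.46833703 -137.09677174  397.06350605] [-0.70392406  0.56667979  0.0139378 ]
708 [122.26625077 124.05722723 127.63027852 214.76057923 215.81942158]
```

View pics/s4.png

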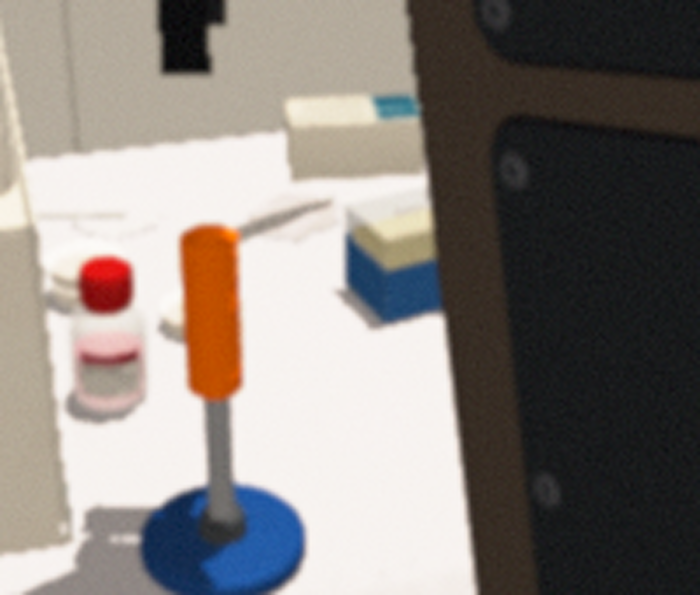

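The collar (crop 215,225–398) stands upright on the post with its foot at z of about 120, where it clicked. The gripper is clear and the bottle hasn't moved. I'll hand it in.

```bash
python3 -c "
from cell import env
print(env.job_done())"
```

```text
the job is handed in; nothing more can be done
None
```

The orange collar is on the post, same way up, and by the wrist force clicked into place on the balls with its foot about 120 mm above the bench; the gripper has let go and is clear, the arm never went near the bottle, beaker or dish, and I handed the job in after about 20 s of the 51 s allowed.

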